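# Feed the round blank through the pawl gate into its die cavity

## Task

Slide the round copper blank across the grey loading deck into the mouth of the feed lane, push it on past the red sprung pawl and seat it flush in the round die cavity at the lane's end, with the pawl sprung back behind it. Keep the blank down on the deck all the way (do not lift it), and leave the square blank where it lies.

Things in the scene. Friction and masses are not known exactly. Their poses are not given: they have to be found in the camera images.
- die_station: Fixed die station. Origin: at table level on the lane's centre line, 75 mm before the cavity centre; +x is the feed direction, +y left of it, z up. Flat top 30 mm above the table: grey rimless loading deck (x -155 to 0, y -145 to 145 mm), then, level with it, the steel die block (x 0 to 140, y -68 to 68 mm).
- cavity (a point): Centre of the floor of the round die cavity: 79 mm diameter, 12 mm deep (floor 18 mm above the table), at x = 75, y = 0 mm of die_station; axes as die_station's. Slightly chamfered rim.
- pawl (a joint): Red sprung pawl in a gap of the left (+y) rail, 12 mm high, on a vertical pivot at x = 31, y = 48 mm of die_station. 0 = at rest, reaching into the lane; positive (rad, stop at 1.1) as a blank pushed along +x swings it aside, about 0.75 at the blank's widest, against 2.5 to 6 N at the tip. It then springs back behind the blank, urges it forward and blocks its return.
- pawl_tip (a point): Middle of the pawl's round tip (radius 4 mm), 6.5 mm above the deck; at rest at x = 40.5, y = 26 mm of die_station, so that it narrows the lane to y = 22 mm on the left. Moves with the pawl.
- round_blank: Loose round copper disc, 76 mm diameter, 12 mm thick, about 0.4 kg; origin at the centre of its underside, z up. It starts lying flat on the loading deck, left or right of the lane's line, about 90 mm from it and 100 mm before the station's origin. Too wide for most grippers: push its rim.
- square_blank: Loose square copper plate, 64 x 64 x 12 mm, about 0.38 kg; origin at the centre of its underside, z up. It lies on the other side of the loading deck, and is to stay there.
- lane_mouth (a point): Point on the deck at the lane's entrance: x = -20, y = 0, z = 30 mm of die_station. The lane runs along +x between two aluminium rails 14 mm high and 16 mm thick, inner faces at y = +-39.5 mm; the mouth flares to half-width about 58 mm at x = -45. An end stop 14 mm high has its face at x = 114 mm.
Things that resemble listed ones, but are neither listed nor needed, are in the scene too. What is shaped like the round_blank but pink or purple is not meant.

How it is judged:
By the outcome, as a careful person would: the job done as asked, in the order asked, and still so for the second after the job is handed in, with the robot touching nothing.
It also fails if it takes over 58 s, if anything falls off the work surface, if the arm or the gripper's body presses on something with over 40 N, if the wrist force passes 120 N, or if a joint passes its speed limit or range.

## Robot

A 7-joint arm with a two-finger parallel gripper is mounted at the origin on a cart in front of the work surface, level with it; the furniture and walls round the work are solid. World frame = base frame: x ahead of the robot, y to its left, z up, the work surface at z = 0. Lengths are in mm, angles in degrees, forces in N, time in s.
With the tool pointing down it reaches from about 400 to 850 mm from the base axis. Payload 4.5 kg.
Tool frame: the origin (TCP) lies on the centre line of the jaws, within the pads' length; the fingertips stand 11 mm ahead of it and the grasp point (between the pads) lies 8 mm behind it; z points along the fingers, y is the direction in which the jaws open and shut (so a half turn about z gives the same grasp; the last joint's range is limited). The gripper opens to 85 mm and grips with 20 to 120 N. Pads are 22 mm wide; open, the fingers measure 114 mm over their backs; the gripper's body (76 mm by 85 mm) begins 54 mm behind the grasp point. The pads swing forward as they close: fully open they stand 13 mm farther back than shut.
Start: joints at [1.937, 39.483, -11.15, 89.685, 9.013, 51.709, -12.324], TCP at [625.023, 0.026, 242.317] pointing down, gripper open.
Joint ranges: [-172.22, 172.22], [-26.19, 119.32], [-84.43, 86.54], [7.71, 146.69], [-57.33, 237.33], [2.42, 119.75], [-152.13, 152.13]. Speed limits (degrees/s): [147.25, 147.25, 180, 180, 180, 180, 180].

## Interface

Orientations are given as [roll, pitch, yaw] about the fixed x, y, z axes, in that order (R = Rz(yaw) Ry(pitch) Rx(roll)).
In Python, from station import get_state, optics, env, nets gives the robot as it stands.
- The arm moves only by the tool send_rows, never from a script. Its arguments are lists of equal length, an entry for each row: "delta_pos": the shift along the tool's x, y, z in m, a list of three; "turn": the turn, a rotation vector about the tool's x, y, z in degrees, a list of three; "claw": the closure in counts, from 0 (fully open) to 255 (shut). A call has 1 to 5 rows; each row is the pose to reach, as a shift and turn from the pose measured when the call began, along the tool's axes at that moment; what a row does not reach only later rows make up. A row lasts 1/12 s, in which the tool goes at most 41.7 mm and 7.16 degrees, less where a joint would pass 70% of its speed; a pose out of reach is approached as far as the arm can. A call with a gripper value outside its range is refused whole. The fingers move at their own pace and stop on an object; the grip force is fixed at half the most. Time passes only in rows, so rows that repeat a pose let the fingers close. It gives the time, the measured TCP pose, the force and the opening at its end, in the units of the state.
- get_state(): the state, without advancing time (a new reading comes with each control period).
- optics.grab_frame(name): name is "scene" or "side" or "wrist"; returns (picture, depth): 400x640x3 uint8, blue, green, red; 400x640 float32, mm along the optical axis (not along the pixel's ray), 0 where there is no reading.
- optics.calibration(name): a dict with "K" (3x3 intrinsics, pixels), "rvec" (rotation vector, rad) and "tvec" (3), from world to camera coordinates, as OpenCV has them; the wrist camera has in their place "mount" (4x4, takes a point from camera to tool coordinates, whose origin is the TCP and whose axes are the flange's). Camera axes: x right, y down, z forward; pixel columns grow to the right and rows downward; lengths in mm; the calibration is good to about 2 mm. The wrist camera is an equidistant fisheye: a pixel r from the principal point sees the ray r / f radians off the axis. A picture is of the moment at which its call begins: read the wrist's pose just before it. calibration takes no time and is no camera call.
- env.close_job(): hands the job in, once; it reports no verdict.
Trained networks look in the newest picture that a camera, given by its name, has taken for a name from the list of things; names that differ only in an ending like _2 or _b are one class to them, and where a whole thing is asked for, a point or a joint stands for the part that bears it (a point fixed in the world has none). Each returns a list of dicts, best first, with "confidence" (0 to 1); they miss things now and then, are a little off and sometimes report something else, mostly with a low value. They report only what shows in the picture. A call takes as long as a camera call. They do not tell look-alikes from the thing itself.
- nets.spot_in(camera, target): "pixel" ([column, row] in pixels, amid what is visible of it).
- nets.place_of(camera, target): "pixel" ([column, row] in pixels: a listed point, or the origin of a listed thing).
The state is a dict: "t": time; "q": joint angles; "dq": joint speeds; "joint_efforts": joint torques, N m; "eef_pos": TCP position; "orientation": TCP orientation; "contact_force": force on the tool from outside, world axes, zero at the start; "ft_torque": the same for the moment, N m; "width": finger opening in mm.
Only numpy, scipy, OpenCV 4.12 (cv2) and the standard library are available. Lean on these libraries where they do the work, as an engineer would, in place of code of your own. Each camera call takes 0.05 s, during which the arm holds its last target. There are 200 camera calls.

## Working session

There is one attempt and no reset: what is moved stays moved. The work goes in short steps, Python scripts to look and compute and a tool call to move; the robot and the scene stay as the last step left them, time stands still between calls to the robot, and variables do not carry over. Pictures are saved under pics/ and viewed, about 8 in all and at most 12, crops included, and the job is handed in when it is done.

Besides the shell and the picture viewer there is one more tool, called after "Request:" as a command line: name --argument value ..., lists and objects as JSON in quotes. send_rows: Moves the arm, as the interface text tells. Its arguments: {"type":"object","properties":{"delta_pos":{"type":"array","items":{"type":"array","items":{"type":"number"}}},"turn":{"type":"array","items":{"type":"array","items":{"type":"number"}}},"claw":{"type":"array","items":{"type":"number"}}},"required":["delta_pos","turn","claw"]}

```bash
mkdir -p pics; ls
cat > h.py <<'E'
import numpy as np, cv2
from station import get_state, optics, env, nets
from scipy.spatial.transform import Rotation as R
def cal(n):
    c=optics.calibration(n); return np.array(c["K"],float),cv2.Rodrigues(np.array(c["rvec"],float))[0],np.array(c["tvec"],float).ravel()
def onplane(n,px,z):
    K,Rm,t=cal(n); d=Rm.T@np.linalg.inv(K)@np.array([px[0],px[1],1.]); o=-Rm.T@t
    return o+d*(z-o[2])/d[2]
def bydepth(n,px,D):
    K,Rm,t=cal(n); u,v=int(round(px[0])),int(round(px[1])); d=np.median(D[v-1:v+2,u-1:u+2])
    return Rm.T@(np.linalg.inv(K)@np.array([px[0],px[1],1.])*d-t)
def proj(n,P):
    K,Rm,t=cal(n); return cv2.projectPoints(np.array(P,float).reshape(-1,3),cv2.Rodrigues(Rm)[0],t,K,None)[0][:,0]
E
python3 - <<'E'
from h import *
for n in("scene","side"):
    im,D=optics.grab_frame(n); cv2.imwrite(f"pics/{n}1.png",im); np.save(f"{n}1.npy",D)
    for tg,z in(("round_blank",30),("square_blank",30),("cavity",18),("lane_mouth",30),("pawl_tip",36.5),("die_station",0)):
        for r in nets.place_of(n,tg)[:3]: print(n,tg,round(r["confidence"],2),np.round(r["pixel"]),onplane(n,r["pixel"],z).round(1))
print(get_state())
E
```

```text
pics
scene round_blank 0.91 [283. 176.] [570.6 248.1  30. ]
scene round_blank 0.84 [238. 252.] [346.8  45.8  30. ]
scene round_blank 0.76 [228. 183.] [460.4 281.5  30. ]
scene square_blank 0.96 [343. 231.] [5.194e+02 2.000e-01 3.000e+01]
scene cavity 0.87 [388. 198.] [691.3  59.9  18. ]
scene lane_mouth 0.6 [346. 201.] [598.2  81.7  30. ]
scene pawl_tip 0.66 [368. 187.] [667.3  92.9  36.5]
scene pawl_tip 0.3 [354. 213.] [570.3  27.5  36.5]
scene die_station 0.61 [357. 212.] [625.5  77.9   0. ]
side round_blank 0.89 [230. 224.] [378.   41.5  30. ]
side round_blank 0.74 [342. 208.] [599.4  64.6  30. ]
side round_blank 0.64 [302. 186.] [530.6 179.   30. ]
side square_blank 0.89 [299. 232.] [505.7  -9.1  30. ]
side cavity 0.6 [390. 209.] [701.1  62.9  18. ]
side lane_mouth 0.69 [344. 205.] [605.5  76.4  30. ]
side pawl_tip 0.49 [369. 194.] [664.2  99.1  36.5]
side die_station 0.85 [352. 218.] [621.3  69.4   0. ]
{'t': 0.7, 'q': array([  1.93612978,  39.47946123, -11.1493394 ,  89.68460714,
         9.01265656,  51.71108692, -12.32416787]), 'dq': array([-0.01229015,  0.07522781, -0.03341169,  0.03223873,  0.00191567,
        0.05627313, -0.12527498]), 'joint_efforts': array([ 6.92668746e-04, -5.39420807e+01, -1.26617432e+00, -1.58858317e+01,
        9.94637143e-03,  1.47002298e-03,  2.17608050e-05]), 'eef_pos': array([6.25023626e+02, 2.45300924e-02, 2.42352118e+02]), 'orientation': array([1.79993749e+02, 2.49791726e-05, 9.00015400e+01]), 'contact_force': array([ 0.26749142, -0.63416173, -0.36090881]), 'ft_torque': array([ 0.08433802, -0.00605166, -0.03511064]), 'width': 85.12445701206755}
```

View pics/scene1.png

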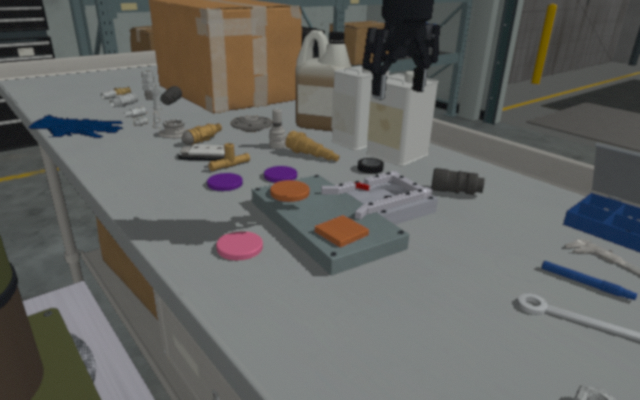

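View pics/side1.png

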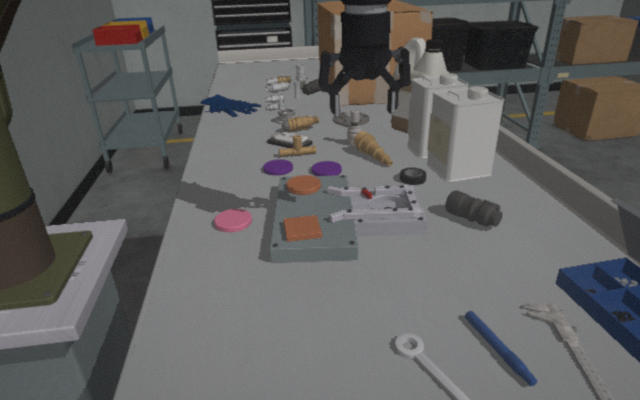

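The real blank is the copper disc at scene (291,190) / side (303,185), left of the lane. The square is on the right at (343,231). The pink and purple discs are decoys. Next is a wrist view for precise poses.

```bash
cat >> h.py <<'E'
def wray(px,st):
    c=optics.calibration("wrist"); K=np.array(c["K"],float); M=np.array(c["mount"],float)
    p=cv2.fisheye.undistortPoints(np.array(px,float).reshape(-1,1,2),K,np.zeros(4))[:,0]
    Rt=R.from_euler("xyz",st["orientation"],degrees=True).as_matrix()
    d=(Rt@M[:3,:3]@np.c_[p,np.ones(len(p))].T).T; o=Rt@M[:3,3]+st["eef_pos"]
    return o,d
def wplane(px,st,z):
    o,d=wray(px,st); return o+d*((z-o[2])/d[:,2])[:,None]
def copper(im):
    h=cv2.cvtColor(im,cv2.COLOR_BGR2HSV); m=cv2.inRange(h,(3,110,90),(20,255,255))
    cs=cv2.findContours(m,cv2.RETR_EXTERNAL,cv2.CHAIN_APPROX_NONE)[0]
    return sorted([c[:,0] for c in cs if cv2.contourArea(c)>150],key=lambda c:-len(c))
def circ(P):
    A=np.c_[2*P[:,:2],np.ones(len(P))]; s=np.linalg.lstsq(A,(P[:,:2]**2).sum(1),rcond=None)[0]
    return s[:2],np.sqrt(s[2]+s[0]**2+s[1]**2)
E
cat > look.py <<'E'
import sys
from h import *
st=get_state(); im,D=optics.grab_frame("wrist"); cv2.imwrite(f"pics/{sys.argv[1]}.png",im)
print(st["t"],st["eef_pos"].round(1),st["orientation"].round(1))
for c in copper(im)[:5]:
    P=wplane(c,st,42.); b=cv2.minAreaRect(P[:,:2].astype(np.float32)); print("copper px",c.mean(0).round(),"circ",circ(P),"rect",b)
for tg,z in(("round_blank",30),("square_blank",30),("cavity",18),("lane_mouth",30),("pawl_tip",36.5),("die_station",0)):
    for r in nets.place_of("wrist",tg)[:2]: print(tg,round(r["confidence"],2),np.round(r["pixel"]),wplane(r["pixel"],st,z).round(1))
E
python3 look.py w1
python3 - <<'E'
from h import *
for n in("scene","side"):
    im=cv2.imread(f"pics/{n}1.png")
    for c in copper(im)[:5]:
        P=np.array([onplane(n,p,42.) for p in c]); print(n,c.mean(0).round(),circ(P),cv2.minAreaRect(P[:,:2].astype(np.float32)))
E
```

```text
0.7 [625.    0.  242.4] [180.   0.  90.]
copper px [222. 176.] circ (array([511.64269757,  -3.94814275]), np.float64(36.304783812338016)) rect ((511.644287109375, -4.0980987548828125), (65.44871520996094, 63.47682571411133), 1.2077020406723022)
copper px [235.  24.] circ (array([532.91669684, 166.92110545]), np.float64(35.41870714161945)) rect ((532.4378051757812, 164.08212280273438), (62.852054595947266, 75.83346557617188), 83.27216339111328)
round_blank 0.8 [236.  20.] [[532.2 173.9  30. ]]
round_blank 0.75 [136.  96.] [[398.8  98.5  30. ]]
square_blank 0.78 [226. 172.] [[514.   -2.2  30. ]]
cavity 0.6 [379. 118.] [[692.6  59.5  18. ]]
pawl_tip 0.58 [356.  87.] [[663.4  93.   36.5]]
die_station 0.84 [317. 107.] [[621.3  69.7   0. ]]
die_station 0.19 [236.  22.] [[523.6 180.3   0. ]]
scene [194.  38.] (array([ 860.93398103, 3454.03106273]), np.float64(2007.934780391126)) ((1854.122314453125, 2988.82861328125), (4937.54443359375, 961.272216796875), 68.84007263183594)
scene [272.  40.] (array([-1788.05526471,  5175.95450312]), np.float64(5003.490211592595)) ((2294.057861328125, 2835.9
[... 869 characters left out ...]
57137]), np.float64(291.1031318308084)) ((-536.752685546875, 2946.234130859375), (345.5300598144531, 1101.6968994140625), 17.568368911743164)
side [359.  88.] (array([833.29904297, 922.72695408]), np.float64(77.77939311827136)) ((833.1292724609375, 919.3017578125), (231.00291442871094, 94.10259246826172), 78.32311248779297)
side [302. 228.] (array([510.92456855, -13.31185156]), np.float64(38.58921980722293)) ((511.10968017578125, -13.4112548828125), (62.651939392089844, 75.36361694335938), 1.470733880996704)
side [304. 184.] (array([532.58357287, 160.79069564]), np.float64(39.845118712297385)) ((531.8602294921875, 161.24053955078125), (81.94646453857422, 71.35427856445312), 79.0829849243164)
```

View pics/w1.png

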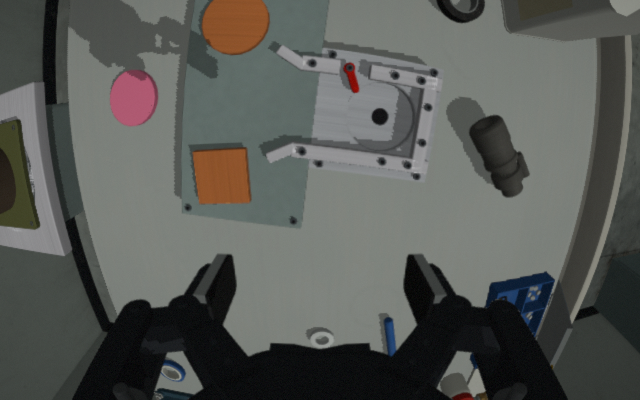

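Wrist view: round blank at (236,22), square at (222,176), cavity hole at (380,116), red pawl at (351,78), deck corners at (182,212) and (301,229). I'll fit the station pose from these.

Run:
```python
from h import *
st=get_state()
c=optics.calibration("wrist"); print(np.array(c["mount"]).round(3),c["K"])
px=[[301,229],[182,212],[442,68],[427,181],[380,116],[315,189],[330,0],[320,50]]
zs=[30,30,30,30,18,30,30,30]
for p,z in zip(px,zs): print(p,wplane(p,st,z)[0].round(1))
# fit 2D pose
M=np.array([[0,-145],[-155,-145],[140,68],[140,-68],[75,0]],float)
W=np.array([wplane(p,st,z)[0][:2] for p,z in zip(px[:5],zs)])
a=M-M.mean(0); b=W-W.mean(0); th=np.arctan2((a[:,0]*b[:,1]-a[:,1]*b[:,0]).sum(),(a*b).sum())
Rm=np.array([[np.cos(th),-np.sin(th)],[np.sin(th),np.cos(th)]]); t=W.mean(0)-Rm@M.mean(0)
print("yaw",np.degrees(th),"t",t,"res",(W-(M@Rm.T+t)).round(1))
for q in((532.5,163),(511.6,-4)): print("station",(Rm.T@(np.array(q)-t)).round(1))
```

```text
[[-2.00000e-03 -9.48000e-01 -3.17000e-01  8.16380e+01]
 [ 1.00000e+00 -1.00000e-03 -1.00000e-03 -4.56000e-01]
 [ 1.00000e-03 -3.17000e-01  9.48000e-01 -1.31127e+02]
 [ 0.00000e+00  0.00000e+00  0.00000e+00  1.00000e+00]] [[309.70691629   0.         319.49129185]
 [  0.         309.70691629 197.2437772 ]
 [  0.           0.           1.        ]]
[301, 229] [601.7 -73.7  30. ]
[182, 212] [448.8 -52.6  30. ]
[442, 68] [764.  121.9  30. ]
[427, 181] [753.  -12.7  30. ]
[380, 116] [694.   61.4  18. ]
[315, 189] [619. -23.  30.]
[330, 0] [636.  193.5  30. ]
[320, 50] [625.  134.7  30. ]
yaw -6.829826080321826 t [619.45677737  71.18463007] res [[-0.6 -1. ]
 [ 0.5  1.7]
 [-2.6 -0.2]
 [ 2.6  0.3]
 [ 0.1 -0.9]]
station [-97.3  80.8]
station [-98.2 -87.5]
```

Request:
send_rows --delta_pos '[[0.03,-0.02,0],[0.06,-0.045,0],[0.075,-0.055,0],[0.075,-0.055,0],[0.075,-0.055,0]]' --turn '[[0,0,3],[0,0,6.8],[0,0,6.8],[0,0,6.8],[0,0,6.8]]' --claw '[180,180,180,180,180]'

```text
t: 1.47
eef_pos: [569.7, 76.3, 242.6]
orientation: [180.0, -0.0, 83.4]
contact_force: [-0.3, -0.8, 0.2]
width: 26.1
```

```bash
python3 look.py w2
```

```text
1.4667 [569.7  76.3 242.6] [180.   -0.   83.4]
copper px [280. 240.] circ (array([510.72938757,  -1.76948839]), np.float64(32.81476321648143)) rect ((510.8503723144531, -4.1172943115234375), (64.46720123291016, 63.83084487915039), 1.1815924644470215)
copper px [275.  91.] circ (array([532.36937346, 170.84189959]), np.float64(36.8870157005192)) rect ((532.6953735351562, 170.6953125), (73.8013916015625, 74.24715423583984), 81.90605163574219)
round_blank 0.98 [275.  90.] [[530.8 172.6  30. ]]
round_blank 0.59 [175. 162.] [[396.1 109.4  30. ]]
square_blank 0.94 [279. 238.] [[508.7  -3.   30. ]]
cavity 0.89 [421. 168.] [[691.7  62.4  18. ]]
lane_mouth 0.91 [347. 172.] [[599.5  69.9  30. ]]
pawl_tip 0.86 [400. 146.] [[662.2  95.2  36.5]]
die_station 0.97 [360. 165.] [[618.4  69.5   0. ]]
die_station 0.18 [347. 169.] [[602.4  65.9   0. ]]
```

View pics/w2.png

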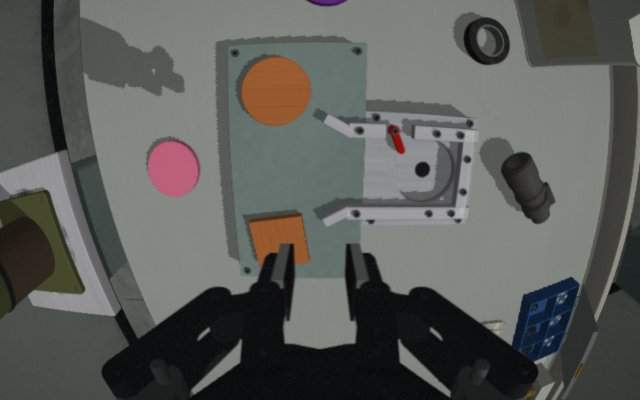

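The deck corners (229,43) and (367,42), block corners (478,117) and (467,223), and cavity (422,169) are all clear, with the round blank at (275,91). Refitting with these.

Run:
```python
from h import *
st=get_state()
px=[[367,42],[229,43],[241,276],[478,117],[467,223],[422,169],[400,150]]
zs=[30,30,30,30,30,18,36.5]
M=np.array([[0,145],[-155,145],[-155,-145],[140,68],[140,-68],[75,0],[40.5,26]],float)
W=np.array([wplane(p,st,z)[0][:2] for p,z in zip(px,zs)])
a=M-M.mean(0); b=W-W.mean(0); th=np.arctan2((a[:,0]*b[:,1]-a[:,1]*b[:,0]).sum(),(a*b).sum())
Rm=np.array([[np.cos(th),-np.sin(th)],[np.sin(th),np.cos(th)]]); t=W.mean(0)-Rm@M.mean(0)
print("yaw",np.degrees(th),"t",t,"res",(W-(M@Rm.T+t)).round(1))
for q in((532.4,170.7),(510.8,-4.1),st["eef_pos"][:2]): print("station",(Rm.T@(np.array(q)-t)).round(1))
```

```text
yaw -7.3831421737717635 t [620.4836151   68.01898381] res [[-0.5 -0.2]
 [ 2.5  0.9]
 [-0.5 -0.7]
 [-1.4  1.3]
 [ 2.4 -0.2]
 [-1.1 -0.3]
 [-1.5 -0.7]]
station [-100.5   90.5]
station [-99.5 -85.6]
station [-50.4  -0.5]
```

Request:
send_rows --delta_pos '[[0.04,-0.012,0.03],[0.08,-0.024,0.06],[0.12,-0.036,0.09],[0.158,-0.048,0.12],[0.158,-0.048,0.15]]' --turn '[[0,0,0.7],[0,0,0.7],[0,0,0.7],[0,0,0.7],[0,0,0.7]]' --claw '[180,180,180,180,180]'

```text
t: 2.23
eef_pos: [544.2, 233.2, 108.4]
orientation: [179.8, -0.3, 82.6]
contact_force: [0.6, 0.7, -0.3]
width: 25.2
```

```bash
cat > s.py <<'E'
from h import *
st=get_state(); th=np.radians(-7.2); t=np.array([620.3,68.8]); c,s=np.cos(th),np.sin(th)
print("t",st["t"],"station",(np.array([[c,s],[-s,c]])@(st["eef_pos"][:2]-t)).round(1),"z",st["eef_pos"][2].round(1),"ori",st["orientation"].round(2),"F",st["contact_force"].round(1),"w",round(st["width"],1))
E
python3 s.py
```

```text
t 2.2333 station [-96.1 153.6] z 108.4 ori [179.78  -0.33  82.57] F [ 0.6  0.7 -0.3] w 25.2
```

Request:
send_rows --delta_pos '[[0.002,-0.004,0.025],[0.003,-0.004,0.05],[0.003,-0.004,0.063],[0.003,-0.004,0.063],[0.003,-0.004,0.063]]' --turn '[[0,0,0],[0,0,0],[0,0,0],[0,0,0],[0,0,0]]' --claw '[180,180,180,180,180]'

```text
t: 2.65
eef_pos: [541.4, 236.0, 45.3]
orientation: [179.8, -0.3, 82.5]
contact_force: [0.6, -0.3, 0.2]
width: 25.1
```

```bash
python3 s.py
python3 - <<'E'
from h import *
im,D=optics.grab_frame("side"); im=im[140:260,220:440]; cv2.imwrite("pics/sd2.png",cv2.resize(im,None,fx=3.6,fy=3.6,interpolation=cv2.INTER_CUBIC))
E
```

```text
t 2.65 station [-99.2 156. ] z 45.3 ori [179.79  -0.27  82.49] F [ 0.6 -0.3  0.2] w 25.1
```

View pics/sd2.png

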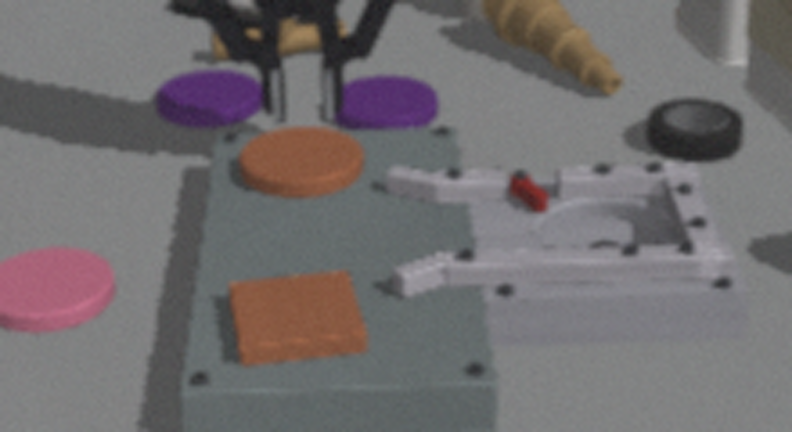

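The fingers are just outside the deck, straddling the blank. Starting the cross push.

Request:
send_rows --delta_pos '[[-0.012,0,0],[-0.022,0,0],[-0.032,0,0],[-0.042,0,0],[-0.052,0,0]]' --turn '[[0,0,0],[0,0,0],[0,0,0],[0,0,0],[0,0,0]]' --claw '[180,180,180,180,180]'

```text
t: 3.12
eef_pos: [536.3, 184.7, 47.1]
orientation: [179.5, -0.5, 82.5]
contact_force: [0.0, 4.9, 2.8]
width: 25.2
```

```bash
cat >> s.py <<'E'
for n in("scene","side"):
    im,_=optics.grab_frame(n); cv2.imwrite("pics/last_%s.png"%n,im)
    for cc in copper(im):
        m=cc.mean(0)
        if 140<m[1]<270 and 270<m[0]<440:
            P=np.array([onplane(n,p,42.) for p in cc])[:,:2]; q,_r=circ(P); e=(P.max(0)+P.min(0))/2
            print(n,m.round(),"fit",(np.array([[c,s],[-s,c]])@(q-t)).round(1),"r",_r.round(1))
E
python3 s.py
```

```text
t 3.1167 station [-97.9 104.5] z 47.1 ori [179.55  -0.5   82.48] F [0.  4.9 2.8] w 25.2
scene [342. 230.] fit [-103.8  -93.9] r 40.1
scene [298. 196.] fit [-102.9   51.7] r 41.8
side [302. 228.] fit [-98.1 -95.3] r 38.5
side [304. 192.] fit [-97.   46.5] r 40.3
```

Request:
send_rows --delta_pos '[[-0.012,0,0.001],[-0.024,0,0.001],[-0.036,0,0.001],[-0.046,0,0.001],[-0.054,0,0.001]]' --turn '[[0,0,0],[0,0,0],[0,0,0],[0,0,0],[0,0,0]]' --claw '[180,180,180,180,180]'

```text
t: 3.63
eef_pos: [528.0, 126.6, 45.2]
orientation: [179.7, -0.2, 82.3]
contact_force: [0.1, 4.3, 4.5]
width: 25.2
```

Request:
send_rows --delta_pos '[[0.01,0,0],[0.025,-0.01,-0.03],[0.04,-0.03,-0.06],[0.04,-0.06,-0.09],[0.04,-0.07,-0.1]]' --turn '[[0,0,0],[0,0,0],[0,0,5],[0,0,12],[0,0,19]]' --claw '[180,180,180,180,180]'

```text
t: 4.05
eef_pos: [459.7, 177.0, 147.1]
orientation: [179.9, -0.2, 63.1]
contact_force: [-0.2, -0.7, -0.2]
width: 25.0
```

```bash
python3 s.py; python3 look.py w3|head -5
```

```text
t 4.05 station [-172.9   87.2] z 147.1 ori [179.94  -0.24  63.1 ] F [-0.2 -0.7 -0.2] w 25.0
scene [330. 221.] fit [-101.   -52.5] r 61.3
scene [311. 146.] fit [ 82.7 284.5] r 72.3
side [302. 218.] fit [-94.6 -53.8] r 63.7
4.15 [461.2 176.1 146.4] [179.8  -0.2  63.3]
copper px [424. 259.] circ (array([521.68660519,  81.53322614]), np.float64(36.06570727304033)) rect ((521.8021240234375, 81.86746215820312), (70.88038635253906, 73.67250061035156), 62.99069595336914)
copper px [456. 301.] circ (array([535.37453878,  14.1732296 ]), np.float64(12.080403361781839)) rect ((534.8154907226562, 11.877382278442383), (14.212906837463379, 34.23080825805664), 3.8300254344940186)
round_blank 0.92 [285. 277.] [[395.6 118.7  30. ]]
round_blank 0.69 [419. 254.] [[519.3  83.1  30. ]]
```

Request:
send_rows --delta_pos '[[-0.02,0.009,0],[-0.04,0.018,0],[-0.06,0.027,0.01],[-0.079,0.036,0.02],[-0.079,0.036,0.03]]' --turn '[[0,0,7],[0,0,14],[0,0,21],[0,0,28],[0,0,35]]' --claw '[180,180,180,180,180]'

```text
t: 4.92
eef_pos: [460.3, 82.4, 113.2]
orientation: [179.8, -0.1, 27.5]
contact_force: [-0.8, 0.7, 1.2]
width: 25.4
```

Request:
send_rows --delta_pos '[[0,0,0],[0,0,0],[0,0,0],[0,0,0],[0,0,0]]' --turn '[[0,0,7],[0,0,14],[0,0,21],[0,0,28],[0,0,35]]' --claw '[180,180,180,180,180]'

```text
t: 5.33
eef_pos: [460.5, 82.0, 112.5]
orientation: [179.9, -0.2, -7.9]
contact_force: [1.0, 0.1, 0.6]
width: 25.2
```

```bash
python3 s.py; python3 look.py w4
```

```text
t 5.3333 station [-160.2   -7. ] z 112.5 ori [179.89  -0.18  -7.86] F [1.  0.1 0.6] w 25.2
scene [329. 221.] fit [-101.2  -52.7] r 61.3
scene [323. 152.] fit [ 72.4 235.7] r 39.4
side [302. 218.] fit [-94.5 -53.9] r 63.8
5.4333 [460.5  82.1 112.6] [179.9  -0.2  -7.5]
copper px [432. 130.] circ (array([510.67075834,  -4.0864215 ]), np.float64(35.96193667505037)) rect ((510.6033630371094, -4.229839324951172), (63.305809020996094, 63.09274673461914), 1.2805455923080444)
copper px [312. 128.] circ (array([521.05841449,  78.89085931]), np.float64(36.949763150155604)) rect ((521.0911254882812, 78.86982727050781), (74.06124877929688, 74.32157897949219), 36.16581344604492)
copper px [  8. 152.] circ (array([563.2581585 , 389.33196209]), np.float64(19.210766093277847)) rect ((566.1598510742188, 391.2703552246094), (44.869300842285156, 40.735836029052734), 88.16095733642578)
copper px [ 21. 195.] circ (array([515.88437747, 381.2549108 ]), np.float64(15.732946315515763)) rect ((517.132568359375, 382.9906921386719), (39.131465911865234, 27.153017044067383), 7.453253746032715)
round_blank 0.87 [68. 90.] [[595.2 282.5  30. ]]
round_blank 0.72 [316. 281.] [[399.   93.3  30. ]]
square_blank 0.57 [429. 127.] [[512.   -3.7  30. ]]
lane_mouth 0.63 [305.  17.] [[598.9  73.4  30. ]]
die_station 0.8 [308.   3.] [[618.   69.7   0. ]]
die_station 0.36 [305.  17.] [[606.7  73.7   0. ]]
```

View pics/w4.png

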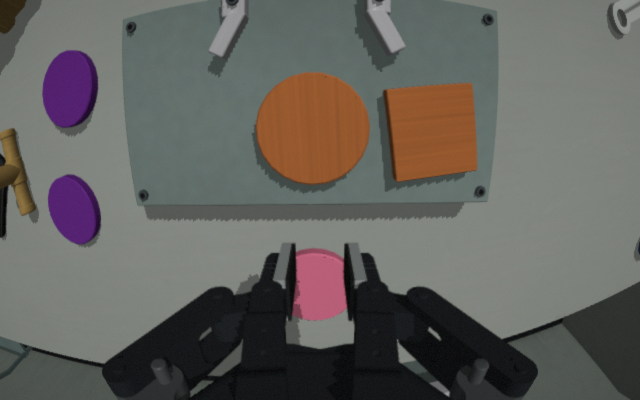

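The blank (312,128) is aligned with the lane mouth (rail centre about column 309), and the square (432,130) hasn't moved. The fingers are behind the blank, so I'll descend and push forward.

Request:
send_rows --delta_pos '[[0,-0.005,0.02],[0,-0.005,0.045],[0,-0.005,0.067],[0,-0.005,0.067],[0.008,-0.005,0.067]]' --turn '[[0,0,0],[0,0,0],[0,0,0],[0,0,0],[0,0,0]]' --claw '[180,180,180,180,180]'

```text
t: 6.2
eef_pos: [466.7, 86.0, 45.6]
orientation: [179.9, 0.1, -7.4]
contact_force: [0.3, 0.6, -0.1]
width: 25.0
```

Request:
send_rows --delta_pos '[[0.01,0,0],[0.02,0,0],[0.03,-0.001,0],[0.04,-0.002,0],[0.05,-0.002,0]]' --turn '[[0,0,0],[0,0,0],[0,0,0],[0,0,0],[0,0,0]]' --claw '[180,180,180,180,180]'

```text
t: 6.62
eef_pos: [517.0, 81.6, 47.1]
orientation: [179.9, 0.1, -7.3]
contact_force: [-1.8, 0.7, -1.4]
width: 25.5
```

```bash
python3 s.py; python3 look.py w5|head -4
```

```text
t 6.6167 station [-104.1   -0.2] z 47.1 ori [ 1.7989e+02  1.3000e-01 -7.3500e+00] F [-1.8  0.7 -1.4] w 25.5
scene [339. 220.] fit [-79.8 -55.5] r 63.3
side [312. 217.] fit [-75.4 -53.2] r 62.8
6.7167 [519.5  81.2  47.2] [179.9  -0.2  -7.4]
copper px [319. 169.] circ (array([565.58733098,  75.62786082]), np.float64(36.961802596126766)) rect ((565.444091796875, 75.66777038574219), (74.22577667236328, 73.91759490966797), 82.53484344482422)
copper px [472. 241.] circ (array([514.44779972,  -4.25751245]), np.float64(36.218713440959704)) rect ((512.9271240234375, -2.817028045654297), (66.94331359863281, 65.25480651855469), 1.2850589752197266)
copper px [  4. 272.] circ (array([521.26670337, 364.70154306]), np.float64(14.387281309819382)) rect ((517.845703125, 361.71246337890625), (18.78993034362793, 40.61799240112305), 44.51573181152344)
```

Request:
send_rows --delta_pos '[[0.01,0,0.0015],[0.02,0,0.0015],[0.03,0,0.0015],[0.04,0,0.0015],[0.05,0,0.0015]]' --turn '[[0,0,0],[0,0,0],[0,0,0],[0,0,0],[0,0,0]]' --claw '[180,180,180,180,180]'

```text
t: 7.48
eef_pos: [562.8, 75.9, 43.9]
orientation: [179.9, 0.5, -7.3]
contact_force: [-4.5, 0.3, 4.7]
width: 24.9
```

```bash
python3 s.py; python3 look.py w6|head -4
```

```text
t 7.4833 station [-58.   -0.1] z 43.9 ori [179.91   0.52  -7.34] F [-4.5  0.3  4.7] w 24.9
scene [341. 230.] fit [-103.8  -93.7] r 40.1
scene [357. 198.] fit [-13.5  -5.6] r 37.6
scene [299. 142.] fit [ 52. 322.] r 50.8
side [302. 228.] fit [-98.1 -95.3] r 38.5
side [348. 202.] fit [-7.6 -1.9] r 34.3
7.5833 [566.3  75.1  44.1] [ 1.799e+02  1.000e-01 -7.400e+00]
copper px [319. 172.] circ (array([611.97610766,  69.6265395 ]), np.float64(36.96719682548462)) rect ((611.929443359375, 69.73922729492188), (74.06043243408203, 74.1468276977539), 39.47017288208008)
copper px [467. 291.] circ (array([523.43051626,  -4.95725636]), np.float64(31.09481154287606)) rect ((533.8583374023438, -15.403495788574219), (88.89605712890625, 40.37484359741211), 48.481201171875)
copper px [ 14. 304.] circ (array([534.79806466, 363.47875821]), np.float64(16.930219859740248)) rect ((535.4828491210938, 365.3040771484375), (38.44596481323242, 36.01163101196289), 14.25195026397705)
```

Request:
send_rows --delta_pos '[[0.004,0,-0.001],[0.012,0,-0.001],[0.021,0,-0.001],[0.03,0,-0.001],[0.038,0,-0.001]]' --turn '[[0,0,0],[0,0,0],[0,0,0],[0,0,0],[0,0,0]]' --claw '[212,212,212,212,212]'

```text
t: 8.35
eef_pos: [599.1, 70.4, 44.6]
orientation: [179.9, 0.7, -7.4]
contact_force: [-11.3, 1.8, 7.0]
width: 14.4
```

```bash
python3 s.py; python3 look.py w7|head -4
```

```text
t 8.35 station [-21.2  -1. ] z 44.6 ori [179.85   0.73  -7.37] F [-11.3   1.8   7. ] w 14.4
scene [341. 230.] fit [-103.9  -94. ] r 40.1
scene [308. 145.] fit [ 71.7 292.9] r 66.3
scene [372. 194.] fit [22.5 -4.1] r 34.3
side [302. 228.] fit [-98.2 -95.3] r 38.6
side [366. 201.] fit [29.  0.] r 35.2
8.45 [601.   70.2  44.6] [179.9   0.5  -7.4]
copper px [317. 168.] circ (array([647.82417301,  64.89592806]), np.float64(37.00633915263593)) rect ((647.6964721679688, 64.87247467041016), (74.10635375976562, 74.50141906738281), 22.05584716796875)
copper px [  6. 299.] circ (array([571.7453987 , 385.00621918]), np.float64(30.156098338718728)) rect ((561.6936645507812, 382.3609619140625), (27.841833114624023, 92.15309143066406), 40.818878173828125)
copper px [478. 317.] circ (array([540.88221703, -21.25658463]), np.float64(13.325606674254733)) rect ((544.9771118164062, -25.418746948242188), (38.23420715332031, 14.521132469177246), 45.721595764160156)
```

Request:
send_rows --delta_pos '[[0.009,0,0],[0.018,0,0],[0.026,0,0],[0.034,0,0],[0.042,0,0]]' --turn '[[0,0,0],[0,0,0],[0,0,0],[0,0,0],[0,0,0]]' --claw '[212,212,212,212,212]'

```text
t: 9.22
eef_pos: [637.8, 66.3, 43.7]
orientation: [179.9, 1.1, -7.3]
contact_force: [-10.5, 3.7, 7.3]
width: 14.6
```

```bash
python3 s.py; python3 look.py w8|head -4
```

```text
t 9.2167 station [17.7 -0.3] z 43.7 ori [179.9    1.13  -7.34] F [-10.5   3.7   7.3] w 14.6
scene [310. 147.] fit [ 81.5 284.1] r 72.7
scene [341. 230.] fit [-104.   -93.8] r 40.1
scene [389. 189.] fit [61.5 -4.3] r 33.9
side [302. 228.] fit [-98.3 -95.5] r 38.5
side [386. 201.] fit [67.6 -2.9] r 32.8
9.3167 [643.   65.1  44.3] [179.9   0.5  -7.4]
copper px [319. 169.] circ (array([689.81927365,  59.40738246]), np.float64(36.18655445872591)) rect ((689.639404296875, 59.389034271240234), (71.3952407836914, 73.253662109375), 82.4832763671875)
copper px [ 17. 329.] circ (array([590.08265956, 422.34059014]), np.float64(62.058683536999766)) rect ((564.1961059570312, 399.4252624511719), (40.72031021118164, 163.7539520263672), 40.60266876220703)
copper px [ 43. 356.] circ (array([545.36667136, 362.94140696]), np.float64(16.462134284871897)) rect ((545.6468505859375, 363.05078125), (30.509689331054688, 43.203147888183594), 30.267574310302734)
```

View pics/w8.png

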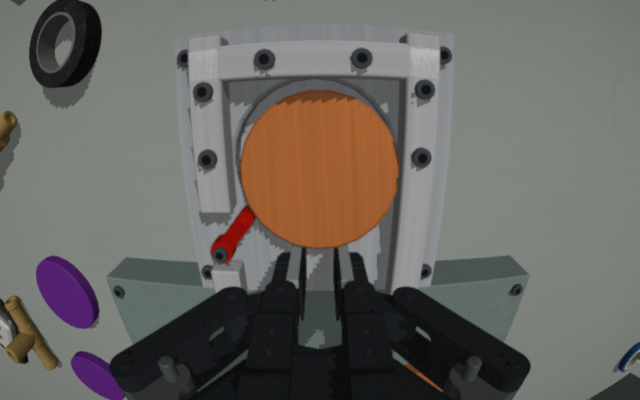

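The blank (319,169) is a few mm short of the cavity, with the pawl (235,235) already closing in behind it. A gentle final push follows.

Request:
send_rows --delta_pos '[[0.002,0,-0.001],[0.004,0,-0.001],[0.006,0,-0.001],[0.007,0,-0.001],[0.007,0,-0.001]]' --turn '[[0,0,0],[0,0,0],[0,0,0],[0,0,0],[0,0,0]]' --claw '[212,212,212,212,212]'

```text
t: 10.08
eef_pos: [651.3, 63.1, 45.7]
orientation: [179.8, 0.3, -7.4]
contact_force: [0.1, 0.2, -0.8]
width: 14.6
```

```bash
python3 s.py; python3 look.py w9|head -2
```

```text
t 10.0833 station [31.4 -1.7] z 45.7 ori [179.82   0.25  -7.41] F [ 0.1  0.2 -0.8] w 14.6
scene [310. 147.] fit [ 81.8 284.4] r 72.7
scene [341. 230.] fit [-103.8  -93.7] r 40.1
scene [392. 191.] fit [ 62.1 -15.5] r 23.5
side [302. 228.] fit [-98.2 -95.5] r 38.5
side [388. 203.] fit [ 71.7 -12.5] r 25.4
10.1833 [650.6  63.3  45.6] [179.8   0.3  -7.4]
copper px [316. 170.] circ (array([697.197822  ,  59.40239671]), np.float64(33.81497673306648)) rect ((697.1722412109375, 59.554298400878906), (67.32379150390625, 68.25579071044922), 86.02800750732422)
```

View pics/w9.png

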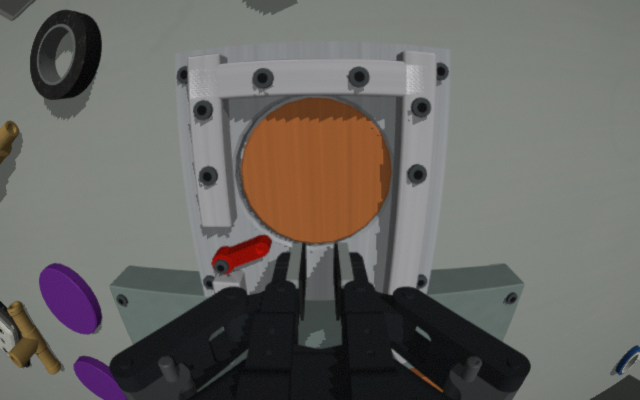

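It has dropped in: the disc (316,170) looks smaller and concentric, force is zero, and the pawl (242,253) is back at rest. Lifting away and verifying.

Request:
send_rows --delta_pos '[[0,0,-0.01],[0,0,-0.03],[-0.01,0,-0.065],[-0.03,0,-0.1],[-0.05,0,-0.13]]' --turn '[[0,0,0],[0,0,0],[0,0,0],[0,0,0],[0,0,0]]' --claw '[212,212,212,212,212]'

```text
t: 10.95
eef_pos: [601.7, 69.9, 178.3]
orientation: [179.9, 0.2, -7.4]
contact_force: [1.1, 0.8, 0.5]
width: 14.2
```

Request:
send_rows --delta_pos '[[0,0,0],[0,0,0],[0,0,0],[0,0,0],[0,0,0]]' --turn '[[0,0,0],[0,0,0],[0,0,0],[0,0,0],[0,0,0]]' --claw '[212,212,212,212,212]'

```text
t: 11.37
eef_pos: [601.5, 69.8, 176.9]
orientation: [179.8, 0.3, -7.4]
contact_force: [0.5, -0.2, 0.3]
width: 14.1
```

```bash
python3 s.py
python3 - <<'E'
from h import *
st=get_state(); im,D=optics.grab_frame("wrist"); cv2.imwrite("pics/w10.png",im)
for r in nets.place_of("wrist","pawl_tip")[:1]: print("pawl",r,wplane(r["pixel"],st,36.5))
for c in copper(im)[:2]: 
    P=wplane(c,st,30.); print(c.mean(0).round(),circ(P))
# height map by depth
c=optics.calibration("wrist"); M=np.array(c["mount"]); th=np.radians(-7.2); Rs=np.array([[np.cos(th),-np.sin(th)],[np.sin(th),np.cos(th)]])
v,u=np.mgrid[0:400:2,0:640:2]; u=u.ravel(); v=v.ravel(); o,d=wray(np.c_[u,v],st)
Rt=R.from_euler("xyz",st["orientation"],degrees=True).as_matrix(); ax=Rt@M[:3,2]
dd=D[v,u]; P=o+d*(dd/(d@ax))[:,None]; q=(P[:,:2]-[620.3,68.8])@Rs; ok=dd>0
for X,Y in((75,0),(100,0),(52,0),(75,25),(75,-25),(15,0),(15,-20),(130,60),(75,-62)):
    m=ok&(np.hypot(q[:,0]-X,q[:,1]-Y)<5); print(X,Y,m.sum(),np.median(P[m,2]).round(1) if m.any() else None)
E
```

```text
t 11.3667 station [-18.8  -1.4] z 176.9 ori [179.81   0.35  -7.44] F [ 0.5 -0.2  0.3] w 14.1
scene [310. 146.] fit [ 82.9 284.8] r 72.6
scene [341. 230.] fit [-103.4  -93.8] r 39.9
scene [388. 191.] fit [ 55.6 -12.8] r 27.9
side [302. 228.] fit [-98.  -95.2] r 38.5
side [387. 203.] fit [ 69.2 -12.7] r 26.2
pawl {'pixel': [287.0, 121.5], 'confidence': 0.54} [[663.81394756  89.78305486  36.5       ]]
[317.  84.] (array([693.42505972,  59.9160465 ]), np.float64(36.61783021997116))
[ 55. 104.] (array([738.74823774, 369.55498478]), np.float64(60.653020177010994))
75 0 24 29.6
100 0 24 29.5
52 0 26 29.6
75 25 25 29.6
75 -25 25 29.4
15 0 23 29.6
15 -20 23 29.7
130 60 15 32.5
75 -62 22 29.7
```

View pics/w10.png

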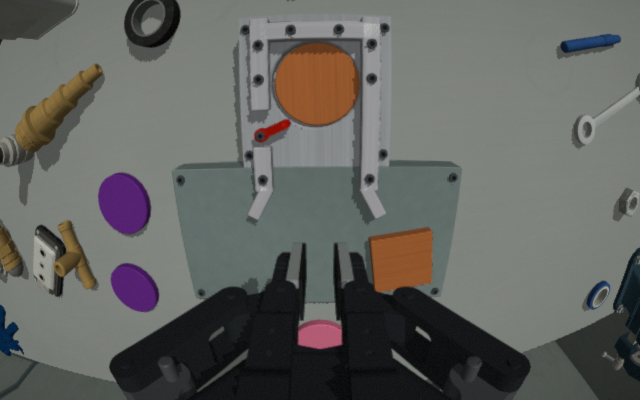

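The blank (317,84) is level with the die top (29.5 mm across it, against 29.6 for the block). The pawl (275,130) is at rest behind it, and the square is undisturbed.

```bash
python3 -c "
from station import env
print(env.close_job())"
```

```text
the job is handed in; nothing more can be done
None
```

The round copper blank is seated flush in the die cavity with the pawl sprung back behind it, and I have handed the job in. It took about 11.5 s of the 58 s allowed.

I slid the blank across the deck to the lane line with the two fingers as a cradle. Then I went behind it and pushed it through the mouth, past the pawl and into the cavity. It stayed down on the deck throughout, and I lifted the gripper clear afterwards.

**Last checks:**
- **Seating:** five depth readings across the blank gave 29.4–29.6 mm, against 29.6–29.7 mm on the die block beside it, so it is flush.
- **Pawl:** it shows in the picture back behind the blank. The network put its tip within about 3 mm of its rest position, at confidence 0.54.
- **Square blank:** it has not moved (side camera fit unchanged to within 0.5 mm).
- **Forces:** the largest reading at the end of a move was about 13 N, and the arm was touching nothing at hand-in.

**Readings that disagreed:**
- **Side and scene cameras:** their fits on the seated blank were off, at radius 26–28 mm and about 13 mm to the side. The near rail hides part of the blank from both, so I relied on the wrist camera.
- **Block far corner:** one depth check there read 32.5 mm instead of 30 mm, probably a bolt head or rail edge.

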